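# Lock back a belt tensioner

## Robot

A 6-joint arm with a two-finger parallel gripper is mounted at the origin on a cart in front of the work surface, level with it; the furniture and walls round the work are solid. World frame = base frame: x ahead of the robot, y to its left, z up, the work surface at z = 0. Lengths are in m, angles in rad, forces in N, time in s.
With the tool pointing down it reaches from about 0.375 to 0.975 m from the base axis. Payload 3.8 kg.
Tool frame: the origin (TCP) lies midway between the tips of the shut fingers; the grasp point (between the pads) lies 19 mm behind it; z points along the fingers, y is the direction in which the jaws open and shut (so a half turn about z gives the same grasp; the last joint's range is limited). The gripper opens to 85 mm and grips with 20 to 120 N. Pads are 22 mm wide; open, the fingers measure 114 mm over their backs; the gripper's body (76 mm by 85 mm) begins 54 mm behind the grasp point. The pads swing forward as they close: fully open they stand 13 mm farther back than shut.
Start: joints at [0.681, 0.264, 1.604, -0, 1.274, -0.037], TCP at [0.508, 0.444, 0.231] pointing down, gripper open.
Joint ranges: [-2.63, 2.63], [-0.94, 2.18], [0.31, 2.57], [-1.31, 4.45], [0, 2.66], [-2.55, 2.55]. Speed limits (rad/s): [2.57, 2.57, 3.14, 3.14, 3.14, 3.14].

## Interface

Orientations are given as a rotation vector (axis times angle).
In Python, from workcell import bot gives the robot as it stands.
- The arm moves only by the tool drive_tool, never from a script. Its argument "steps" is a list of rows, each a list of 2 entries, a list of its own where there are three numbers: the shift along the tool's x, y, z in mm, then the turn about the tool's z in degrees. In form: [[[dx, dy, dz], twist], ...]. A call has 1 to 8 rows; each row shifts and turns the commanded pose from where the row before left it, along the tool's axes as they then stand; what a row does not reach is not made up. A row lasts 1/12 s, in which the tool goes at most 41.7 mm and 7.16 degrees, less where a joint would pass 70% of its speed; a pose out of reach is approached as far as the arm can. A call is refused whole if a number of a shift passes 41.7 or a number of a turn 7.16, either way. A call with a gripper value outside its range is refused whole. "jaw" is the opening, from 0 (shut) to 1 (fully open), set as the call begins (left out, the last holds). The fingers move at their own pace and stop on an object; "force" is the grip in N (left out, the last holds). Time passes only in rows, so rows that do not move let the fingers close. It gives the time, the measured TCP pose, the force and the opening at its end, in the units of the state.
- bot.read_state(): the state, without advancing time (a new reading comes with each control period).
- bot.read_camera(name): name is "scene" or "top" or "wrist"; returns the picture (420x560x3 uint8, red, green, blue); there is no depth.
- bot.camera_info(name): a dict with "fx", "fy", "cx", "cy" (pixels), "position" and "attitude" of the camera in the world. Camera axes: x right, y down, z forward; pixel columns grow to the right and rows downward; lengths in m; the calibration is good to about 2 mm. A picture is of the moment at which its call begins: read the wrist's pose just before it. camera_info takes no time and is no camera call; for the wrist camera it gives the pose at the moment of the call.
- bot.finish_job(): hands the job in, once; it reports no verdict.
The state is a dict: "time": time; "q": joint angles; "joint_vel": joint speeds; "joint_torque": joint torques, N m; "tool_pos": TCP position; "tcp_rot": TCP orientation; "wrist_force": force on the tool from outside, world axes, zero at the start; "torque": the same for the moment, N m; "width": opening from 0.0 (shut) to 1.0 (fully open).
Only numpy, scipy, OpenCV 4.12 (cv2) and the standard library are available. Lean on these libraries where they do the work, as an engineer would, in place of code of your own. Each camera call takes 0.05 s, during which the arm holds its last target.

## Task

Lock the polisher's belt tensioner back so that a new belt can be put on: take the steel locking pin from its wooden post, put it down through the square window in the sprung wheel, and use the pin to draw the wheel round against its spring (counter-clockwise from above) until you feel it come over the hidden notch in the plate underneath. Push the pin fully home there, so that its collar sits on the wheel and it stands upright holding the wheel back, and let go. Do not let the wheel snap back, and leave the rubber punch, brass brush and ring clamp where they are.

Things in the scene. Friction and masses are not known exactly. Their poses are not given: they have to be found in the camera images.
- tensioner: the machine head, fixed to the bench: a round grey casing 190 mm high (232 mm across at its deck) with a housing wall on top (224 mm across, up to 230 mm above the bench), and a dark upright motor with a small drive pulley behind it. Origin on the wheel's axis at bench height; z up along the axis; x points from the axis to the drive pulley
- plate_centre (a point): point on the axis, 220 mm above the bench, level with the top of a fixed steel plate under the wheel. The plate has one notch, 20 x 20 mm and 22 mm deep, centred 72 mm from the axis. The wheel hides it and its place differs: it comes under the window when the wheel has turned by 0.75 to 1.35 rad, found only by feel. Same axes as the tensioner
- wheel (a joint): angle of the sprung wheel in rad: 0 at its rest stop, growing counter-clockwise seen from above, end stop at 1.75. A spring turns it back with 0.16 N m at 0 and 0.2 N m more for each rad (2 to 6 N at the window)
- wheel_hub (a point): top of the wheel's hub, on the axis, 254 mm above the bench. The wheel is a metal disc 204 mm across; its flat web is 10 mm thick (222 to 232 mm above the bench), with a raised rim (to 234 mm, radius 91 to 102 mm), a hub of radius 34 mm, and a steel arm (top 240 to 244 mm) with a roller that reaches 146 mm from the axis, 1.94 rad clockwise from the window
- window (a point): centre of the square window through the wheel's web, at its upper face, 232 mm above the bench and 72 mm from the axis. 20 mm square, two sides along the radius; it turns with the wheel. At rest it lies 2.392 rad counter-clockwise from the tensioner's x axis, on the robot's side of the wheel
- pin_mid (a point): middle of the locking pin, 52.5 mm above its tip; z along the pin towards the grip, x and y square to the grip's faces. All steel, about 0.14 kg, 105 mm long: round shank 16 mm thick, 32 mm long, chamfered tip 10 mm across; collar 28 mm across, 5 mm thick; square grip 20 x 20 mm, 37 to 105 mm above the tip. Starts upright in the stand, tip 190 mm above the bench
- pin_tip (a point): the end of the pin's shank, on its axis. Fully home in the notch, with the collar on the wheel, it is 200 mm above the bench
- pin_stand: upright wooden post 50 x 50 mm, 222 mm high, fixed to the bench, with a hole 19 mm wide and 34 mm deep in its top for the pin; origin at the centre of its underside
- rubber_punch: black round hand punch with a rubber head, standing on end, 20 mm thick, 60 mm high; a bystander; origin under its centre
- brass_brush: wooden-handled brass brush, 150 mm long, 21 mm high; a bystander; origin under its centre
- ring_clamp: wooden ring clamp, 130 mm long, 24 mm high; a bystander; origin under its centre
- bench_lamp: long black lamp head hanging over the bench on the robot's left, fixed and solid: 660 x 140 mm, 453 to 521 mm above the bench. Its near end lies 160 to 300 mm ahead of the robot's base axis and about 10 mm to the left; from there it runs off to the left. An arm that leans forward or lowers its elbow strikes it. Origin at its bracket, 496 mm ahead, 252 mm left
Things that resemble listed ones, but are neither listed nor needed, are in the scene too. Leave any blue or orange look-alike of the part that bears pin_mid alone.

How it is judged:
By the outcome, as a careful person would: the job done as asked, in the order asked, and still so for the second after the job is handed in, with the robot touching nothing.
It also fails if it takes over 48 s, if anything falls off the work surface, if the arm or the gripper's body presses on something with over 40 N, if the wrist force passes 120 N, or if a joint passes its speed limit or range.

## Working session

There is one attempt and no reset: what is moved stays moved. The work goes in short steps, Python scripts to look and compute and a tool call to move; the robot and the scene stay as the last step left them, time stands still between calls to the robot, and variables do not carry over. Pictures are saved under pics/ and viewed, and the job is handed in when it is done.

Besides the shell and the picture viewer there is one more tool, called after "Emit:" as name(argument=value, ...), one argument or row to a line, values as JSON. drive_tool: Moves the arm, as the interface text tells. Its arguments: {"type":"object","properties":{"steps":{"type":"array","items":{"type":"array"}},"jaw":{"type":"number"},"force":{"type":"number"}},"required":["steps"]}

```bash
ls; mkdir -p pics
cat > h.py <<'E'
import numpy as np, cv2
from scipy.spatial.transform import Rotation as R
from workcell import bot
def snap(n,f):
    im=bot.read_camera(n); cv2.imwrite('pics/'+f,im[:,:,::-1]); return im
E
python3 - <<'E'
from h import *
s=bot.read_state(); print(s)
for n in("scene","top","wrist"):
    print(n,bot.camera_info(n)); snap(n,n+'0.png')
E
```

```text
pics
{'time': 0.0, 'q': array([ 6.81074703e-01,  2.64744266e-01,  1.60534749e+00, -3.51811565e-05,
        1.27364602e+00, -3.69097025e-02]), 'joint_vel': array([ 0.0001162 ,  0.00037283,  0.00141435,  0.00017758, -0.00072492,
        0.00079208]), 'joint_torque': array([-5.75067916e-04, -5.15106618e+01, -3.67317224e+01, -3.46326487e-06,
        1.27785109e-02, -1.61715665e-06]), 'tool_pos': array([0.50783496, 0.44360552, 0.22998229]), 'tcp_rot': array([-1.29896721, -2.85944848,  0.00303703]), 'wrist_force': array([-0.23733824,  0.06803062,  0.04097314]), 'torque': array([-0.02732946, -0.00824802, -0.02033639]), 'width': 1.0000522820982274}
scene {'fx': 489.9421025613484, 'fy': 489.9421025613484, 'cx': 279.6339129007855, 'cy': 216.95150611042644, 'position': array([-0.41622783, -0.93463694,  0.89153126]), 'attitude': array([-1.8976352 ,  0.79525077, -0.47534898])}
top {'fx': 520.8846218295178, 'fy': 520.8846218295178, 'cx': 284.93519560557365, 'cy': 203.80215432725743, 'position': array([ 0.39947627, -0.01346062,  1.61329994]), 'attitude': array([-2.18248547,  2.16027434, -0.07840362])}
wrist {'fx': 301.85105073345613, 'fy': 301.85105073345613, 'cx': 279.5459998274919, 'cy': 213.30353709821964, 'position': array([0.46371143, 0.49548296, 0.372659  ]), 'attitude': array([2.69688765, 1.01212046, 0.13710767])}
```

View pics/scene0.png

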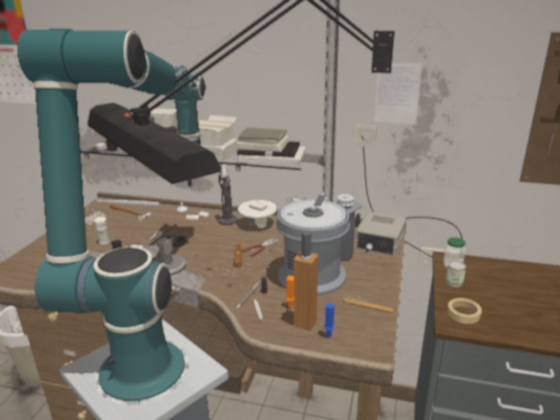

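View pics/top0.png

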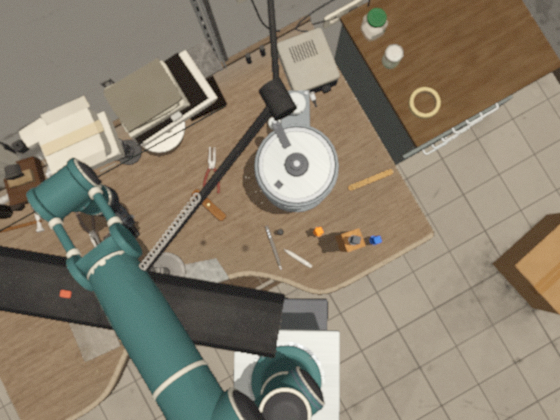

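View pics/wrist0.png

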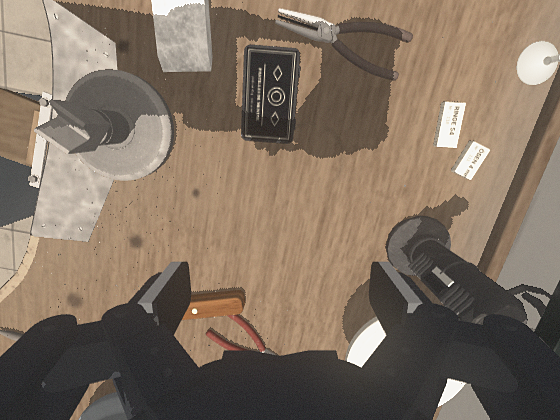

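The top view shows the wheel centred near (296,163) and the window as a dark square near (278,184). The wooden post is near (352,240), with an orange look-alike at (319,232) and a blue one at (376,240). Next I'll enlarge that area.

Run:
```python
import cv2
a=cv2.imread('pics/top0.png')
cv2.imwrite('pics/c1.png',cv2.resize(a[110:260,235:400],None,fx=4.8,fy=4,interpolation=cv2.INTER_CUBIC)[:600,:800] if 0 else cv2.resize(a[110:260,235:400],None,fx=4,fy=4,interpolation=cv2.INTER_CUBIC))
b=cv2.imread('pics/scene0.png')
cv2.imwrite('pics/c2.png',cv2.resize(b[190:340,230:400],None,fx=4,fy=4,interpolation=cv2.INTER_CUBIC))
```

```text
(no output)
```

View pics/c1.png

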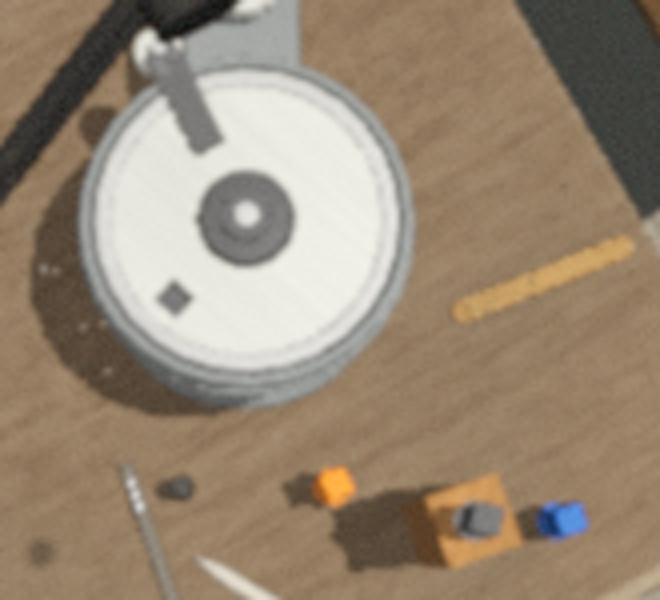

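View pics/c2.png

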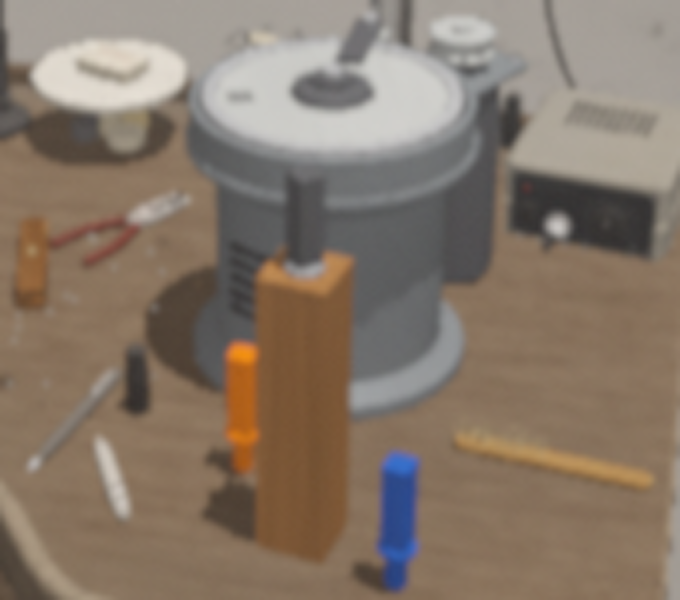

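```bash
cat >> h.py <<'E'
def ray(ci,u,v,z):
    Rm=R.from_rotvec(ci['attitude']).as_matrix()
    d=Rm@np.array([(u-ci['cx'])/ci['fx'],(v-ci['cy'])/ci['fy'],1]); p=np.array(ci['position'])
    return p+d*(z-p[2])/d[2]
def proj(ci,P):
    Rm=R.from_rotvec(ci['attitude']).as_matrix()
    c=Rm.T@(np.array(P)-ci['position']); return c[0]/c[2]*ci['fx']+ci['cx'],c[1]/c[2]*ci['fy']+ci['cy']
E
python3 - <<'E'
from h import *
t=bot.camera_info('top'); a=cv2.imread('pics/top0.png'); g=cv2.cvtColor(a,cv2.COLOR_BGR2GRAY); hsv=cv2.cvtColor(a,cv2.COLOR_BGR2HSV)
def blob(m,x0,y0,x1,y1,name,z):
    mm=np.zeros_like(m); mm[y0:y1,x0:x1]=m[y0:y1,x0:x1]
    n,l,s,c=cv2.connectedComponentsWithStats(mm)
    for i in range(1,n):
        if s[i,4]>15:
            cs,_=cv2.findContours((l==i).astype(np.uint8),0,2); r=cv2.minAreaRect(cs[0])
            print(name,s[i],c[i].round(1),ray(t,*c[i],z).round(4),r)
dark=((g<130)).astype(np.uint8)
blob(dark,270,176,288,192,'win',.232)
blob(dark,280,150,314,178,'hub',.254)
pin=((hsv[...,1]<70)&(g<150)).astype(np.uint8)
blob(pin,346,232,366,248,'pin',.295)
blob(((hsv[...,1]<40)&(g>170)).astype(np.uint8),250,120,345,220,'wheel',.232)
post=((hsv[...,1]>110)&(g>70)&(hsv[...,0]<16)).astype(np.uint8)
blob(post,335,225,368,256,'post',.222)
s=bot.camera_info('scene')
for nm,uv,z in(('pin',(230+305/4,190+175/4),.295),('hub',(230+333/4,190+90/4),.254),('win',(230+239/4,190+97/4),.232)): print(nm,ray(s,*uv,z).round(4))
E
```

```text
win [276 181   6   7  24] [278.3 184.1] [0.5703 0.0237 0.232 ] ((278.2500305175781, 184.25001525878906), (4.949747085571289, 4.242640495300293), 45.0)
hub [285 154  23  22 337] [295.8 164.5] [ 0.6199 -0.0222  0.254 ] ((296.0, 164.5), (21.0, 22.0), 90.0)
pin [348 236  13   9  90] [354.1 239.7] [ 0.4231 -0.1706  0.295 ] ((354.0, 240.0), (8.0, 12.0), 90.0)
wheel [269 120   7   6  25] [271.3 121.7] [0.7397 0.0447 0.232 ] ((272.0, 122.5), (5.0, 6.0), 90.0)
wheel [ 259  127   76   76 3860] [297.1 165.4] [ 0.6213 -0.0259  0.232 ] ((296.5000305175781, 164.50003051757812), (74.95332336425781, 74.95331573486328), 45.0)
wheel [294 160   6   7  32] [296.3 163. ] [ 0.6277 -0.0239  0.232 ] ((296.5, 163.0), (6.0, 5.0), 90.0)
post [339 233  14  19 100] [344.2 242.1] [ 0.4178 -0.1533  0.222 ] ((345.5, 242.0), (18.0, 13.0), 90.0)
pin [ 0.4176 -0.1814  0.295 ]
hub [ 0.5904 -0.053   0.254 ]
win [0.5659 0.0222 0.232 ]
```

Run:
```python
from h import *
s=bot.read_state(); c=bot.camera_info('wrist')
T=R.from_rotvec(s['tcp_rot']).as_matrix(); C=R.from_rotvec(c['attitude']).as_matrix()
print(T.round(3)); print('cam in tool',(T.T@(c['position']-s['tool_pos'])).round(4)); print((T.T@C).round(3))
for d in(0,-.02,.05,.1,.15,.2): print(d,proj(c,s['tool_pos']+T[:,2]*d), proj(c,s['tool_pos']+T[:,2]*d+T[:,0]*.08))
```

```text
[[-0.658  0.753 -0.001]
 [ 0.753  0.658 -0.001]
 [ 0.    -0.002 -1.   ]]
cam in tool [ 0.0681  0.0006 -0.1426]
[[-0.    -0.963 -0.271]
 [ 1.    -0.    -0.   ]
 [ 0.    -0.271  0.963]]
0 (np.float64(278.47950002442576), np.float64(265.3643136980579)) (np.float64(278.26974738102837), np.float64(100.33982800793197))
-0.02 (np.float64(278.32829956279784), np.float64(284.71148346875566)) (np.float64(278.054761343842), np.float64(95.66149075597627))
0.05 (np.float64(278.73255099526233), np.float64(232.98465003366263)) (np.float64(278.60837962901047), np.float64(107.70884546218925))
0.1 (np.float64(278.8889309327851), np.float64(212.97472964448497)) (np.float64(278.80545327823677), np.float64(111.997389065395))
0.15 (np.float64(278.995151321764), np.float64(199.38307868947322)) (np.float64(278.93438652005136), np.float64(114.80312099148107))
0.2 (np.float64(279.0720100044742), np.float64(189.54846597245964)) (np.float64(279.0253106886646), np.float64(116.78173286178249))
```

Emit:
drive_tool(
  steps=[
    [[0,0,-30],0],
    [[0,0,-40],0],
    [[0,0,-40],0],
    [[0,0,-10],0],
  ],
)

```text
time: 0.48
tool_pos: [0.5102, 0.4455, 0.3595]
tcp_rot: [1.297, 2.856, 0.015]
wrist_force: [1.3, 0.4, 1.9]
width: 0.998
```

Emit:
drive_tool(
  steps=[
    [[-15,-17,-10],0],
    [[-26,-30,-10],0],
    [[-26,-30,-10],0],
    [[-26,-30,-10],0],
    [[-26,-30,0],0],
    [[-26,-30,0],0],
    [[-26,-30,0],0],
    [[-26,-30,0],0],
  ],
)

```text
time: 1.15
tool_pos: [0.4662, 0.1447, 0.3911]
tcp_rot: [1.298, 2.86, 0.0]
wrist_force: [1.5, -0.3, 0.0]
width: 0.999
```

Emit:
drive_tool(
  steps=[
    [[-26,-30,0],0],
    [[-26,-30,0],0],
    [[-26,-30,0],0],
    [[-26,-30,0],0],
    [[-26,-30,0],0],
    [[-26,-30,0],0],
    [[-26,-30,0],0],
    [[-15,-17,0],0],
  ],
)

```text
time: 1.82
tool_pos: [0.4245, -0.1547, 0.3911]
tcp_rot: [1.303, 2.858, -0.002]
wrist_force: [0.0, 0.1, -0.4]
width: 0.999
```

Run:
```python
from h import *
s=bot.read_state(); print(s['q'].round(3),s['tool_pos'],s['joint_vel'].round(2)); c=bot.camera_info('wrist'); snap('wrist','w1.png')
import pickle; pickle.dump((s,c),open('w1.pkl','wb'))
```

```text
[-0.403 -0.227  1.816 -0.002  1.552 -1.119] [ 0.4244783  -0.15465847  0.39111519] [-0.56  0.11 -0.08  0.04 -0.02 -0.54]
```

View pics/w1.png

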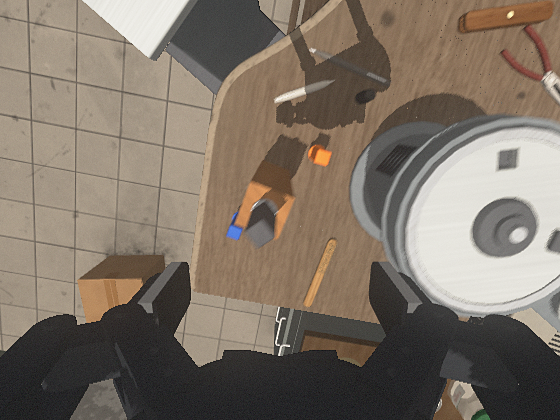

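The wrist view shows the steel pin standing in the post near (262,225), between the orange look-alike at (319,154) and the blue one at (235,226). The window is at (508,159). The arm was still drifting, so I'll take a fresh picture and measure from that.

Run:
```python
from h import *
s=bot.read_state(); c=bot.camera_info('wrist'); im=snap('wrist','w2.png'); print(s['tool_pos'],s['joint_vel'].round(2))
import pickle; pickle.dump((s,c),open('w2.pkl','wb'))
a=cv2.imread('pics/w2.png')
cv2.imwrite('pics/c3.png',np.hstack([cv2.resize(a[150:260,220:310],None,fx=5,fy=5,interpolation=cv2.INTER_CUBIC),cv2.resize(a[130:240,490:550],None,fx=5,fy=5,interpolation=cv2.INTER_CUBIC)]))
```

```text
[ 0.42431402 -0.15700878  0.39089026] [ 0.07 -0.01  0.01  0.06  0.02  0.12]
```

View pics/c3.png

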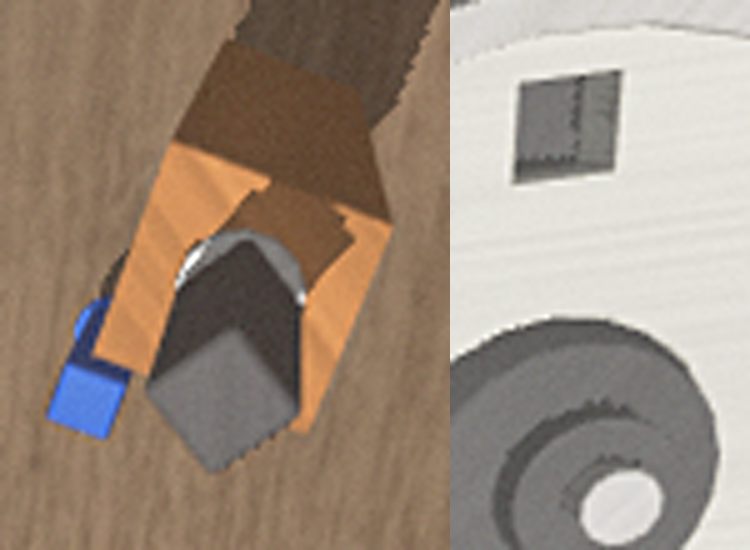

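View pics/w2.png

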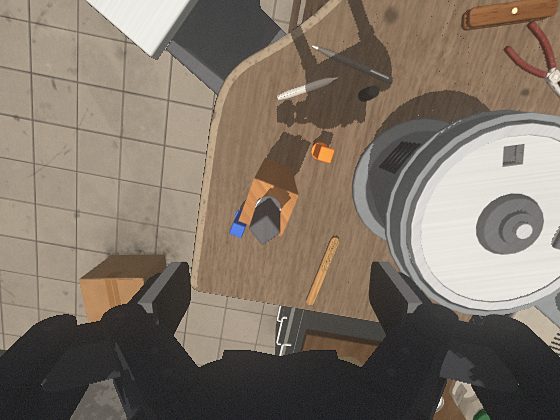

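Run:
```python
from h import *
import pickle; s,c=pickle.load(open('w2.pkl','rb'))
T=R.from_rotvec(s['tcp_rot']).as_matrix()
def quad(cs,z,n):
    P=np.array([ray(c,u-.5,v-.5,z) for u,v in cs]); m=P.mean(0)
    e=[np.linalg.norm(P[i]-P[(i+1)%4]) for i in range(4)]
    az=[np.degrees(np.arctan2(*(P[(i+1)%4]-P[i])[[1,0]])) for i in range(4)]
    print(n,m.round(4),np.round(e,4),np.round(az,1),'tool',(T.T@(m-s['tool_pos'])*1000).round(1)); return m
p=quad([(220+x/5,150+y/5) for x,y in[(234,328),(300,410),(213,472),(147,382)]],.295,'pin')
w=quad([(490+(x-450)/5,130+y/5) for x,y in[(518,83),(622,70),(612,172),(513,184)]],.232,'win')
# post top corners
quad([(220+x/5,150+y/5) for x,y in[(177,140),(392,226),(305,434),(95,355)]],.222,'post')
a=cv2.imread('pics/w2.png')
```

```text
pin [ 0.4234 -0.1752  0.295 ] [0.0179 0.0184 0.0193 0.0173] [ -11.8 -102.1  164.7   73.6] tool [-12.9 -12.2  96. ]
win [0.5696 0.0248 0.232 ] [0.0198 0.0198 0.0192 0.0198] [  48.   -42.3 -132.   139.5] tool [ 42.7 229.4 158. ]
post [ 0.4241 -0.1757  0.222 ] [0.0485 0.0501 0.0488 0.0503] [  18.8  -70.6 -160.9  109. ] tool [-13.5 -11.8 169. ]
```

Both views agree on these points:
- **Pin:** (0.4237, -0.1755), grip yaw about -13.7°/76.3°. The post centre matches and its sides measure 49–50 mm.
- **Window:** (0.5696, 0.0248), sides 19.7 mm.

The steel pin in the post is the one I want, because the orange and blue ones are look-alikes standing on the bench.

Emit:
drive_tool(
  steps=[
    [[-13.5,-12.6,0],-7.0],
    [[0,0,0],-7.0],
    [[0,0,20],-7.0],
    [[0,0,25],-7.0],
    [[0,0,20],-7.1],
    [[0,0,5],0],
    [[0,0,0],0],
  ],
  force=100,
)

```text
time: 2.5
tool_pos: [0.424, -0.1685, 0.3192]
tcp_rot: [-0.38, -3.115, -0.003]
wrist_force: [-0.4, 0.0, 0.5]
width: 0.999
```

Run:
```python
from h import *
s=bot.read_state(); c=bot.camera_info('wrist'); snap('wrist','w3.png'); print(s['tool_pos'],s['tcp_rot'])
T=R.from_rotvec(s['tcp_rot']).as_matrix(); print(T.round(3),np.degrees(np.arctan2(T[1,1],T[0,1])),(T.T@(np.array([.4237,-.1755,.25])-s['tool_pos'])*1000).round(1))
import pickle; pickle.dump((s,c),open('w3.pkl','wb'))
```

```text
[ 0.42402653 -0.16852423  0.31917407] [-3.80006261e-01 -3.11450615e+00 -2.60419447e-03]
[[-0.971  0.24  -0.004]
 [ 0.24   0.971  0.002]
 [ 0.004  0.001 -1.   ]] 76.08711475967985 [-1.6 -6.9 69.2]
```

View pics/w3.png

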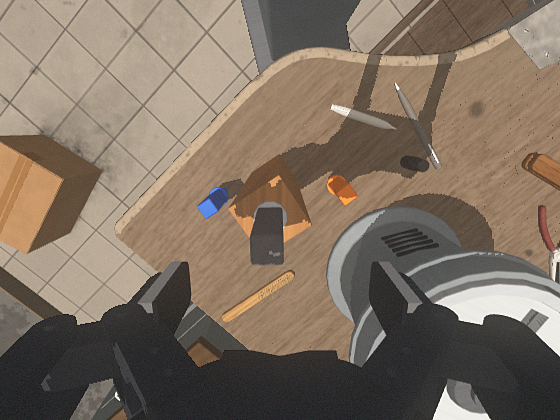

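The pin's square top is at (250–284, 235–265), in line with the jaws and about 6–7 mm off in tool y. I'll shift to suit and go down.

Emit:
drive_tool(
  steps=[
    [[-1.5,-6.5,5],0],
    [[0,0,15],0],
    [[0,0,25],0],
    [[0,0,20],0],
    [[0,0,4],0],
    [[0,0,0],0],
    [[0,0,0],0],
  ],
)

```text
time: 3.13
tool_pos: [0.4258, -0.177, 0.2538]
tcp_rot: [0.377, 3.117, -0.001]
wrist_force: [-0.1, 0.3, 0.5]
width: 1.002
```

Emit:
drive_tool(
  steps=[
    [[0,0,0],0],
    [[0,0,0],0],
    [[0,0,0],0],
    [[0,0,0],0],
    [[0,0,0],0],
    [[0,0,0],0],
  ],
  jaw=0,
  force=100,
)

```text
time: 3.63
tool_pos: [0.4253, -0.1767, 0.2529]
tcp_rot: [0.376, 3.118, -0.001]
wrist_force: [-0.5, -0.3, -1.0]
width: 0.226
```

Run:
```python
from h import *
snap('wrist','w4.png'); s=bot.read_state(); print(s['tool_pos'],s['width'],s['q'].round(2))
```

```text
[ 0.42527311 -0.17669179  0.25287756] 0.2213048803502851 [-0.45 -0.17  2.01 -0.    1.29 -1.78]
```

View pics/w4.png

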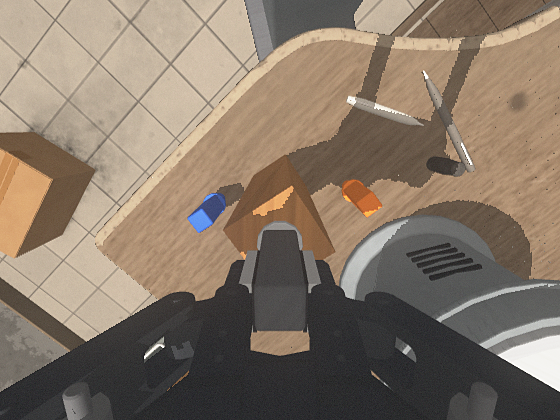

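The jaws stopped at 0.22 × 85 ≈ 19 mm, so they are on the 20 mm grip. I'll lift straight up.

Emit:
drive_tool(
  steps=[
    [[0,0,0],0],
    [[0,0,-8],0],
    [[0,0,-20],0],
    [[0,0,-25],0],
    [[0,0,-25],0],
    [[0,0,-10],0],
    [[0,0,0],0],
    [[0,0,0],0],
  ],
)

```text
time: 4.35
tool_pos: [0.4249, -0.1764, 0.3399]
tcp_rot: [-0.376, -3.119, -0.0]
wrist_force: [-0.6, -0.5, -3.3]
width: 0.218
```

Run:
```python
from h import *
s=bot.read_state(); c=bot.camera_info('wrist'); snap('wrist','w5.png'); a=snap('scene','s5.png'); print(s['tool_pos'],s['width'],s['wrist_force'])
T=R.from_rotvec(s['tcp_rot']).as_matrix()
b=cv2.imread('pics/s5.png'); cv2.imwrite('pics/s5c.png',cv2.resize(b[150:340,230:400],None,fx=3,fy=3))
import pickle; pickle.dump((s,c),open('w5.pkl','wb'))
for x in(-.002,0,.002):
  print([np.round(proj(c,s['tool_pos']+T@np.array([x+e,f,-.0421])),1) for e in(-.01,.01) for f in(-.01,.01)])
d=np.array([.5696,.0248,s['tool_pos'][2]])-s['tool_pos']; print(T.T@d*1000)
```

```text
[ 0.42489178 -0.17641692  0.33992613] 0.21792980777648008 [-0.60933371 -0.50927605 -3.28719305]
[array([254.1, 339.8]), array([305.1, 339.8]), array([252.9, 294.5]), array([306.3, 294.4])]
[array([254. , 335.5]), array([305.2, 335.4]), array([252.7, 289.7]), array([306.4, 289.7])]
[array([253.9, 331.1]), array([305.3, 331.1]), array([252.6, 284.9]), array([306.6, 284.8])]
[-9.26976334e+01  2.29860535e+02  6.59481081e-03]
```

View pics/w5.png

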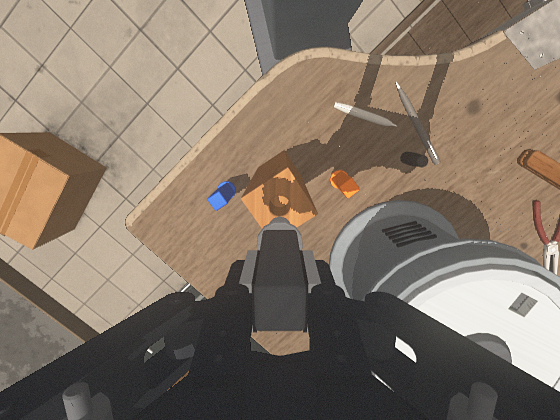

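View pics/s5c.png

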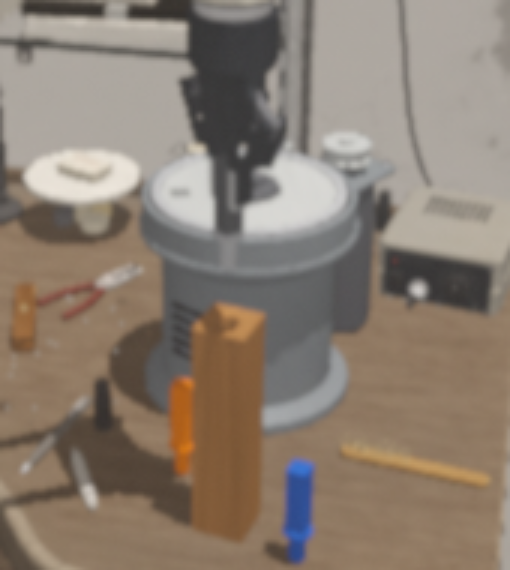

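The pin is upright in the jaws, with its centre about 2 mm along tool +x from the TCP, and the tip is 63 mm below the TCP. Next I'll carry it over the window.

Emit:
drive_tool(
  steps=[
    [[-8,20,-5],0],
    [[-13.5,33,0],0],
    [[-13.5,33,0],0],
    [[-13.5,33,0],0],
    [[-13.5,33,0],0],
    [[-13.5,33,0],0],
    [[-11,26,0],0],
    [[-8.2,18.8,0],0],
  ],
)

```text
time: 5.12
tool_pos: [0.5717, 0.0267, 0.3423]
tcp_rot: [-0.373, -3.115, -0.0]
wrist_force: [0.1, -0.2, -1.9]
width: 0.218
```

Emit:
drive_tool(
  steps=[
    [[0,0,0],0],
    [[0,0,0],0],
    [[0,0,0],0],
  ],
)

```text
time: 5.37
tool_pos: [0.5706, 0.0239, 0.3434]
tcp_rot: [-0.375, -3.116, 0.002]
wrist_force: [-0.1, 0.1, -1.5]
width: 0.226
```

Run:
```python
from h import *
s=bot.read_state(); c=bot.camera_info('wrist'); snap('wrist','w6.png'); snap('scene','s6.png'); snap('top','t6.png');print(s['tool_pos'],s['tcp_rot'],s['wrist_force'],s['q'].round(2))
T=R.from_rotvec(s['tcp_rot']).as_matrix()
print('pin',s['tool_pos']+T@[.002,0,.063], (T.T@(np.array([.5696,.0248,.232])-s['tool_pos']-T@[.002,0,.063])*1000).round(1))
b=cv2.imread('pics/s6.png'); sc=bot.camera_info('scene'); print('win in scene',proj(sc,[.5696,.0248,.232]),'tip',proj(sc,s['tool_pos']+T@[.002,0,.063]))
cv2.imwrite('pics/s6c.png',cv2.resize(b[150:270,250:390],None,fx=5,fy=5,interpolation=cv2.INTER_CUBIC))
import pickle; pickle.dump((s,c),open('w6.pkl','wb'))
```

```text
[0.57061152 0.02392233 0.3433871 ] [-3.75404786e-01 -3.11560304e+00  1.55868021e-03] [-0.0949619   0.07807287 -1.51981702] [-0.    0.02  1.68 -0.    1.45 -1.33]
pin [0.56844524 0.0243613  0.28039413] [-1.2  0.8 48.4]
win in scene (np.float64(289.9626983349588), np.float64(213.6287205341988)) tip (np.float64(289.6911470724174), np.float64(199.56475935542085))
```

View pics/w6.png

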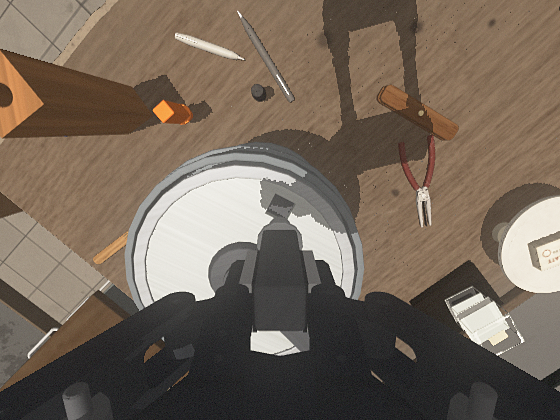

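View pics/s6c.png

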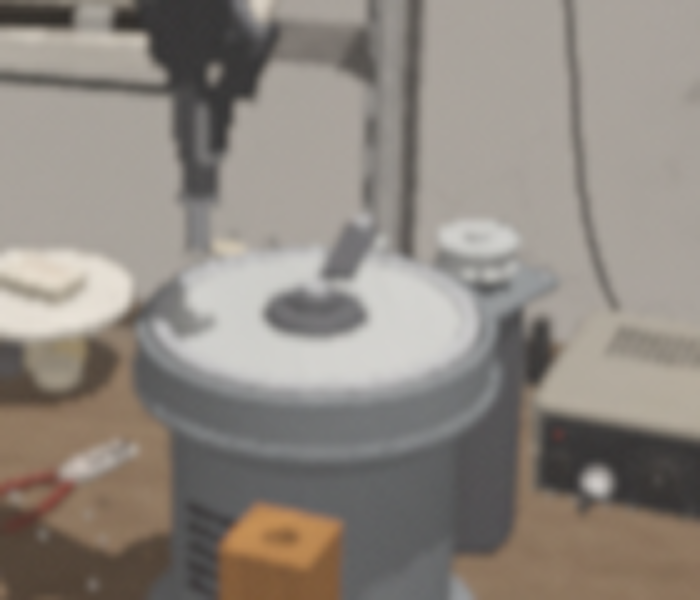

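The wrist view shows the window's far corner at about (280,200), right behind the pin. I'll compare it with where my window estimate projects.

Run:
```python
from h import *
import pickle; s,c=pickle.load(open('w6.pkl','rb'))
a=cv2.imread('pics/w6.png')
W=np.array([.5696,.0248,.232])
az=np.radians(48)
q=[]
for sx,sy in((1,1),(1,-1),(-1,-1),(-1,1)):
    P=W+.01*np.array([sx*np.cos(az)-sy*np.sin(az),sx*np.sin(az)+sy*np.cos(az),0]); q.append(proj(c,P))
print(np.round(q,1))
k=6; o=a[180:270,230:340]; o=cv2.resize(o,None,fx=k,fy=k,interpolation=cv2.INTER_CUBIC)
cv2.polylines(o,[((np.array(q)+.5-[230,180])*k).astype(int)],True,(0,0,255),1)
cv2.imwrite('pics/c6.png',o)
```

```text
[[296.  203.7]
 [284.9 223.1]
 [264.8 212.7]
 [275.6 193. ]]
```

View pics/c6.png

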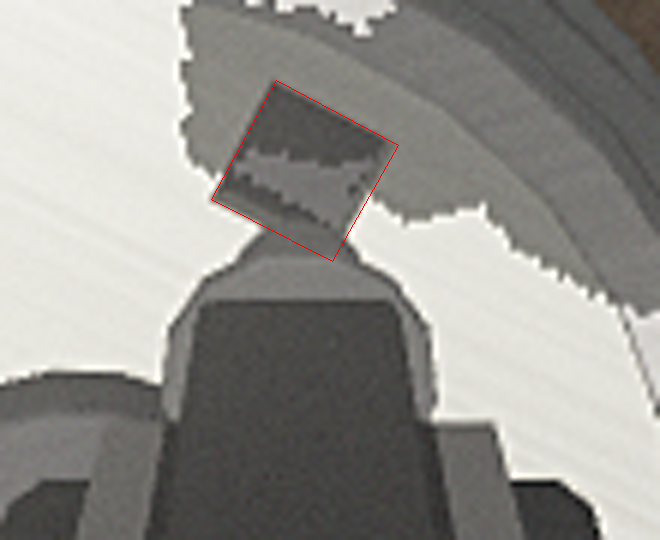

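The estimate matches the window edges. I'll correct by (-1.2, +0.8) mm and go down into the window.

Emit:
drive_tool(
  steps=[
    [[-1.2,0.8,5],0],
    [[0,0,15],0],
    [[0,0,15],0],
    [[0,0,7],0],
    [[0,0,3],0],
    [[0,0,3],0],
    [[0,0,0],0],
    [[0,0,0],0],
  ],
)

```text
time: 6.18
tool_pos: [0.5733, 0.0246, 0.298]
tcp_rot: [0.377, 3.118, 0.0]
wrist_force: [-0.3, -0.0, -1.6]
width: 0.219
```

```bash
cat >> h.py <<'E'
A=np.array([.6226,-.0245])
def rep(off=(.002,0,.063)):
    s=bot.read_state(); T=R.from_rotvec(s['tcp_rot']).as_matrix(); p=s['tool_pos']+T@np.array(off); d=p[:2]-A
    az=np.arctan2(d[1],d[0])
    f=s['wrist_force']; r=d/np.linalg.norm(d); t=np.array([-r[1],r[0]])
    print('t',round(float(s['time']),2),'tip',p.round(4),'rad',np.linalg.norm(d).round(4),'az',az.round(3),'F',f.round(1),'Fr',(f[:2]@r).round(1),'Ft',(f[:2]@t).round(1),'jawaz',np.degrees(np.arctan2(T[1,1],T[0,1])).round(1),'tq',s['torque'].round(2))
    return s,T,p
E
python3 -c "
from h import *
rep()"
```

```text
t 6.18 tip [0.5714 0.0251 0.235 ] rad 0.0712 az 2.372 F [-0.3 -0.  -1.6] Fr 0.2 Ft 0.2 jawaz 76.2 tq [-0.01  0.04  0.02]
```

Run:
```python
from h import *
import pickle
from scipy.optimize import least_squares
def fit(fn,c,box,z):
    a=cv2.imread(fn); h=cv2.cvtColor(a,cv2.COLOR_BGR2HSV)
    m=((h[...,1]<35)&(h[...,2]>195)).astype(np.uint8); mm=m*0; x0,y0,x1,y1=box; mm[y0:y1,x0:x1]=m[y0:y1,x0:x1]
    mm=cv2.morphologyEx(mm,cv2.MORPH_CLOSE,np.ones((3,3)))
    cs,_=cv2.findContours(mm,0,1); k=max(cs,key=cv2.contourArea)[:,0]; hull=cv2.convexHull(k)[:,0]
    P=np.array([ray(c,u,v,z)[:2] for u,v in hull if x0+1<u<x1-2 and y0+1<v<y1-2])
    f=lambda p:np.hypot(P[:,0]-p[0],P[:,1]-p[1])-p[2]
    r=least_squares(f,[.622,-.024,.1],loss='soft_l1',f_scale=.001); print(fn,len(P),r.x.round(4),np.abs(f(r.x)).mean().round(4),'win',np.hypot(*(np.array([.5696,.0248])-r.x[:2])).round(4))
s,c=pickle.load(open('w2.pkl','rb'))
for z in(.232,.234): fit('pics/w2.png',c,(385,105,560,300),z)
fit('pics/top0.png',bot.camera_info('top'),(250,120,345,220),.234)
s,c=pickle.load(open('w6.pkl','rb'))
fit('pics/w6.png',c,(135,150,365,300),.234)
rep()
```

```text
pics/w2.png 27 [ 0.6249 -0.0225  0.1015] 0.0002 win 0.0728
pics/w2.png 27 [ 0.6233 -0.023   0.1008] 0.0002 win 0.0719
pics/top0.png 33 [ 0.6237 -0.0239  0.1   ] 0.0003 win 0.0727
pics/w6.png 27 [ 0.6044 -0.0245  0.0843] 0.0087 win 0.0604
t 6.18 tip [0.5714 0.0251 0.235 ] rad 0.0712 az 2.372 F [-0.3 -0.  -1.6] Fr 0.2 Ft 0.2 jawaz 76.2 tq [-0.01  0.04  0.02]
```

Emit:
drive_tool(
  steps=[
    [[1.7,-0.6,0],0],
    [[0,0,0],0],
    [[0,0,0],0],
  ],
)

```text
time: 6.43
tool_pos: [0.5714, 0.0245, 0.2979]
tcp_rot: [0.376, 3.118, 0.0]
wrist_force: [-1.2, -0.1, -1.1]
width: 0.22
```

```bash
python3 -c "
from h import *
rep()"
```

```text
t 6.43 tip [0.5695 0.025  0.2349] rad 0.0726 az 2.391 F [-1.2 -0.1 -1.1] Fr 0.8 Ft 0.9 jawaz 76.2 tq [0.01 0.03 0.05]
```

The axis is at (0.6233, -0.0232), which puts the window 72 mm out as it should be. The pin is on target, so I'll go down to just above the plate.

Emit:
drive_tool(
  steps=[
    [[0,0,4],0],
    [[0,0,4],0],
    [[0,0,4],0],
    [[0,0,0],0],
    [[0,0,0],0],
  ],
)

```text
time: 6.85
tool_pos: [0.5707, 0.0246, 0.2845]
tcp_rot: [-0.376, -3.118, 0.0]
wrist_force: [-0.4, -0.0, -1.4]
width: 0.222
```

```bash
sed -i 's/^A=.*/A=np.array([.6233,-.0232])/' h.py
python3 - <<'E'
from h import *
rep()
snap('scene','s7.png');b=cv2.imread('pics/s7.png');cv2.imwrite('pics/s7c.png',cv2.resize(b[150:270,250:390],None,fx=5,fy=5,interpolation=cv2.INTER_CUBIC))
E
```

```text
t 6.85 tip [0.5687 0.025  0.2215] rad 0.0728 az 2.418 F [-0.4 -0.  -1.4] Fr 0.3 Ft 0.3 jawaz 76.2 tq [-0.   -0.11 -0.04]
```

View pics/s7c.png

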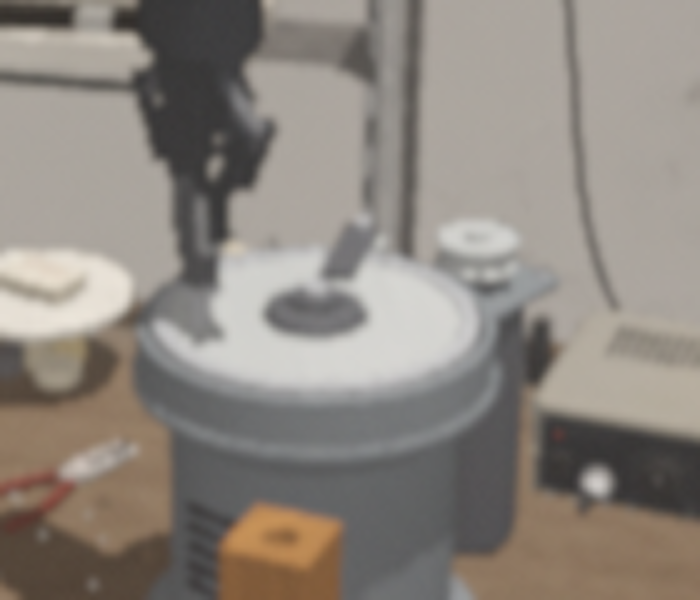

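The pin has entered the window with no side force. Next I'll feel for the plate.

Emit:
drive_tool(
  steps=[
    [[0,0,1.5],0],
    [[0,0,1],0],
    [[0,0,0],0],
  ],
)

```text
time: 7.15
tool_pos: [0.5713, 0.0245, 0.283]
tcp_rot: [0.376, 3.118, 0.0]
wrist_force: [-0.5, -0.3, -1.8]
width: 0.219
```

```bash
python3 -c "
from h import *
rep()"
```

```text
t 7.15 tip [0.5694 0.025  0.22  ] rad 0.0723 az 2.412 F [-0.5 -0.3 -1.8] Fr 0.2 Ft 0.6 jawaz 76.2 tq [-0.01 -0.04  0.01]
```

Emit:
drive_tool(
  steps=[
    [[0,0,1],0],
    [[0,0,1],0],
    [[0,0,0],0],
  ],
)

```text
time: 7.4
tool_pos: [0.5715, 0.0245, 0.2828]
tcp_rot: [0.376, 3.117, 0.0]
wrist_force: [-1.8, -1.1, 5.6]
width: 0.229
```

```bash
python3 -c "
from h import *
rep()"
```

```text
t 7.4 tip [0.5696 0.025  0.2198] rad 0.0721 az 2.41 F [-1.8 -1.1  5.6] Fr 0.6 Ft 2.0 jawaz 76.2 tq [-0.09  0.56  0.  ]
```

The plate is felt: about 7 N with the tip at 0.220. I'll work out the arc in tool axes.

```bash
cat > arc.py <<'E'
from h import *
import sys
# table of tool-axis chords from current pin azimuth
s,T,p=rep()
r=.072
def table(a0,step,n):
    q=lambda a:A+r*np.array([np.cos(a),np.sin(a)])
    for i in range(n):
        d=q(a0+(i+1)*step)-q(a0+i*step); v=T.T@np.array([*d,0])*1000; print(round(a0+(i+1)*step-2.412,3),v.round(1)[:2])
a0=float(sys.argv[1])+2.412
d=A+r*np.array([np.cos(a0),np.sin(a0)])-p[:2]; print('to start',(T.T@np.array([*d,0])*1000).round(1))
table(a0,float(sys.argv[2]),int(sys.argv[3]))
E
python3 arc.py 0 .07 12
```

```text
t 7.4 tip [0.5696 0.025  0.2198] rad 0.0721 az 2.41 F [-1.8 -1.1  5.6] Fr 0.6 Ft 2.0 jawaz 76.2 tq [-0.09  0.56  0.  ]
to start [-0.  -0.2 -0. ]
0.07 [ 2.2 -4.5]
0.14 [ 1.9 -4.7]
0.21 [ 1.6 -4.8]
0.28 [ 1.2 -4.9]
0.35 [ 0.9 -5. ]
0.42 [ 0.5 -5. ]
0.49 [ 0.2 -5. ]
0.56 [-0.2 -5. ]
0.63 [-0.5 -5. ]
0.7 [-0.9 -5. ]
0.77 [-1.2 -4.9]
0.84 [-1.6 -4.8]
```

Emit:
drive_tool(
  steps=[
    [[2.2,-4.5,-0.5],0],
    [[1.9,-4.7,0],0],
    [[1.6,-4.8,0],0],
    [[1.2,-4.9,0],0],
    [[0,0,0],0],
  ],
)

```text
time: 7.82
tool_pos: [0.5616, 0.0078, 0.2829]
tcp_rot: [0.376, 3.114, 0.003]
wrist_force: [4.6, 2.5, 4.2]
width: 0.218
```

```bash
python3 arc.py .28 .07 9
```

```text
t 7.82 tip [0.56   0.0084 0.2199] rad 0.0707 az 2.679 F [4.6 2.5 4.2] Fr -3.0 Ft -4.3 jawaz 76.2 tq [ 0.55 -0.84 -0.02]
to start [ 1.4 -0.7 -0. ]
0.35 [ 0.9 -5. ]
0.42 [ 0.5 -5. ]
0.49 [ 0.2 -5. ]
0.56 [-0.2 -5. ]
0.63 [-0.5 -5. ]
0.7 [-0.9 -5. ]
0.77 [-1.2 -4.9]
0.84 [-1.6 -4.8]
0.91 [-1.9 -4.7]
```

The wheel is turning with the pin (Ft about -4 N). I'll continue, easing the path slightly inward.

Emit:
drive_tool(
  steps=[
    [[0.3,-5.0,0],0],
    [[0.2,-5.0,0],0],
    [[0.0,-5.0,0],0],
    [[-0.2,-5.0,0],0],
    [[-0.5,-5,0],0],
    [[0,0,0],0],
  ],
)

```text
time: 8.32
tool_pos: [0.5553, -0.0147, 0.2828]
tcp_rot: [0.377, 3.116, 0.008]
wrist_force: [1.8, 6.4, 5.5]
width: 0.222
```

```bash
python3 arc.py .63 .035 9;python3 - <<'E'
from h import *
snap('scene','s8.png');b=cv2.imread('pics/s8.png');cv2.imwrite('pics/s8c.png',cv2.resize(b[150:270,250:390],None,fx=5,fy=5,interpolation=cv2.INTER_CUBIC))
E
```

```text
t 8.32 tip [ 0.5535 -0.014   0.2198] rad 0.0704 az 3.01 F [1.8 6.4 5.5] Fr -1.0 Ft -6.6 jawaz 76.2 tq [ 1.55 -0.49  0.03]
to start [ 1.3 -2.5 -0. ]
0.665 [-0.4 -2.5]
0.7 [-0.5 -2.5]
0.735 [-0.6 -2.5]
0.77 [-0.7 -2.4]
0.805 [-0.7 -2.4]
0.84 [-0.8 -2.4]
0.875 [-0.9 -2.4]
0.91 [-1.  -2.3]
0.945 [-1.1 -2.3]
```

View pics/s8c.png

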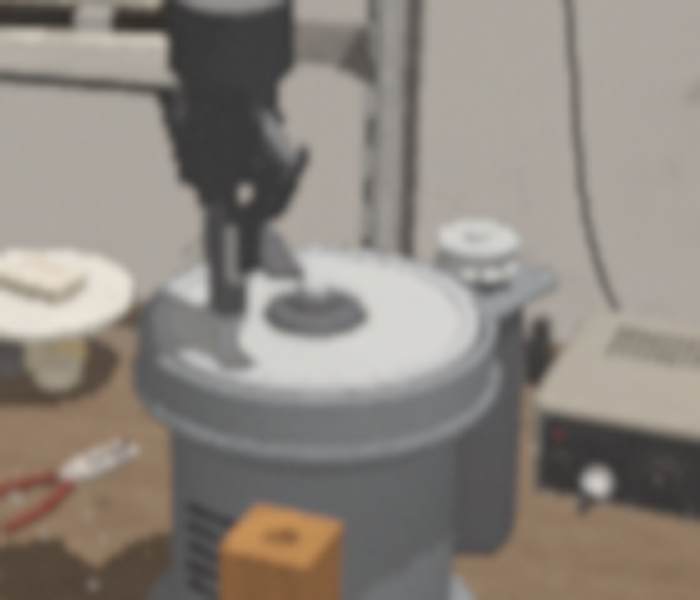

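The wheel's arm has swung round with the pin. I'll go on in finer steps with light pressure, feeling for the drop.

Emit:
drive_tool(
  steps=[
    [[-0.2,-2.5,0],0],
    [[-0.3,-2.5,0],0],
    [[-0.4,-2.5,0],0],
    [[-0.6,-2.5,0],0],
    [[0,0,0],0],
  ],
)

```text
time: 8.78
tool_pos: [0.5546, -0.024, 0.2829]
tcp_rot: [0.376, 3.116, 0.01]
wrist_force: [3.0, 9.0, 4.6]
width: 0.217
```

```bash
python3 arc.py .77 .028 9
```

```text
t 8.78 tip [ 0.5529 -0.0232  0.2199] rad 0.0704 az 3.141 F [3.  9.  4.6] Fr -3.0 Ft -9.0 jawaz 76.2 tq [ 2.   -0.61  0.  ]
to start [ 0.8 -3.2 -0. ]
0.798 [-0.6 -1.9]
0.826 [-0.6 -1.9]
0.854 [-0.7 -1.9]
0.882 [-0.7 -1.9]
0.91 [-0.8 -1.9]
0.938 [-0.8 -1.8]
0.966 [-0.9 -1.8]
0.994 [-0.9 -1.8]
1.022 [-1.  -1.8]
```

Emit:
drive_tool(
  steps=[
    [[-0.6,-1.9,0],0],
    [[-0.7,-1.9,0],0],
    [[-0.8,-1.9,0],0],
    [[0,0,0],0],
  ],
)

```text
time: 9.12
tool_pos: [0.555, -0.0297, 0.2828]
tcp_rot: [0.376, 3.117, 0.01]
wrist_force: [2.5, 8.7, 5.9]
width: 0.225
```

Emit:
drive_tool(
  steps=[
    [[-0.8,-1.9,0],0],
    [[-0.8,-1.9,0],0],
    [[-0.8,-1.9,0],0],
    [[0,0,0],0],
  ],
)

```text
time: 9.45
tool_pos: [0.5551, -0.0373, 0.2814]
tcp_rot: [0.376, 3.119, 0.005]
wrist_force: [1.9, 5.0, 0.7]
width: 0.221
```

```bash
python3 arc.py .938 .028 9
```

```text
t 9.45 tip [ 0.5532 -0.0366  0.2184] rad 0.0714 az -2.952 F [1.9 5.  0.7] Fr -2.8 Ft -4.6 jawaz 76.2 tq [ 1.03 -0.35  0.05]
to start [-0.  -1.5 -0. ]
0.966 [-0.9 -1.8]
0.994 [-0.9 -1.8]
1.022 [-1.  -1.8]
1.05 [-1.  -1.7]
1.078 [-1.1 -1.7]
1.106 [-1.1 -1.7]
1.134 [-1.2 -1.6]
1.162 [-1.2 -1.6]
1.19 [-1.3 -1.6]
```

The tip dropped 1.5 mm and the press and drag forces fell, so the tip is entering the notch. I'll push down gently.

Emit:
drive_tool(
  steps=[
    [[0,0,2],0],
    [[0,0,2],0],
    [[0,0,0],0],
  ],
)

```text
time: 9.7
tool_pos: [0.5542, -0.0376, 0.2765]
tcp_rot: [-0.376, -3.117, -0.003]
wrist_force: [0.8, 4.8, 0.7]
width: 0.224
```

```bash
python3 -c "
from h import *
rep()"
```

```text
t 9.7 tip [ 0.5521 -0.0369  0.2135] rad 0.0725 az -2.951 F [0.8 4.8 0.7] Fr -1.7 Ft -4.6 jawaz 76.2 tq [ 1.17 -0.1   0.  ]
```

Emit:
drive_tool(
  steps=[
    [[0,0,2.5],0],
    [[0,0,2.5],0],
    [[0,0,2.5],0],
    [[0,0,0],0],
  ],
)

```text
time: 10.03
tool_pos: [0.5542, -0.0383, 0.2687]
tcp_rot: [-0.376, -3.117, -0.001]
wrist_force: [0.3, 4.7, -0.9]
width: 0.219
```

Emit:
drive_tool(
  steps=[
    [[0,0,2],0],
    [[0,0,2],0],
    [[0,0,1],0],
    [[0,0,0],0],
  ],
)

```text
time: 10.37
tool_pos: [0.5545, -0.0385, 0.2641]
tcp_rot: [-0.376, -3.118, -0.0]
wrist_force: [-0.8, 4.6, 0.3]
width: 0.224
```

```bash
python3 -c "
from h import *
rep()"
```

```text
t 10.37 tip [ 0.5525 -0.038   0.2011] rad 0.0723 az -2.935 F [-0.8  4.6  0.3] Fr -0.1 Ft -4.7 jawaz 76.2 tq [1.04 0.14 0.  ]
```

Emit:
drive_tool(
  steps=[
    [[0,0,1.5],0],
    [[0,0,1.5],0],
    [[0,0,0],0],
  ],
)

```text
time: 10.62
tool_pos: [0.5548, -0.0388, 0.2629]
tcp_rot: [0.376, 3.119, -0.0]
wrist_force: [-3.1, 4.1, 6.3]
width: 0.219
```

```bash
python3 -c "
from h import *
rep()"
```

```text
t 10.62 tip [ 0.5529 -0.0384  0.1999] rad 0.072 az -2.929 F [-3.1  4.1  6.3] Fr 2.2 Ft -4.6 jawaz 76.2 tq [1.01 0.57 0.04]
```

The collar is on the wheel (tip 0.1999, +6 N upward). I'll ease back so that the notch takes the spring load.

Emit:
drive_tool(
  steps=[
    [[0.4,0.9,0],0],
    [[0.4,0.9,0],0],
    [[0,0,0],0],
  ],
)

```text
time: 10.87
tool_pos: [0.5545, -0.0374, 0.2629]
tcp_rot: [0.377, 3.118, -0.002]
wrist_force: [-2.7, 3.1, 6.7]
width: 0.222
```

```bash
python3 -c "
from h import *
rep()"
```

```text
t 10.87 tip [ 0.5526 -0.037   0.1999] rad 0.0721 az -2.949 F [-2.7  3.1  6.7] Fr 2.0 Ft -3.6 jawaz 76.2 tq [ 0.67  0.59 -0.06]
```

Emit:
drive_tool(
  steps=[
    [[0.3,0.7,0],0],
    [[0.3,0.7,0],0],
    [[0,0,0],0],
  ],
)

```text
time: 11.12
tool_pos: [0.5544, -0.0369, 0.2629]
tcp_rot: [0.376, 3.118, -0.005]
wrist_force: [-2.7, -0.1, 6.0]
width: 0.219
```

```bash
python3 -c "
from h import *
rep()"
```

```text
t 11.12 tip [ 0.5524 -0.0366  0.1998] rad 0.0721 az -2.954 F [-2.7 -0.1  6. ] Fr 2.7 Ft -0.4 jawaz 76.2 tq [ 0.17  0.51 -0.07]
```

Ft is about 0, so the notch is carrying the wheel. I'll centre slightly and release.

Emit:
drive_tool(
  steps=[
    [[0.5,-0.2,0],0],
    [[0,0,0],0],
    [[0,0,0],0],
  ],
)

```text
time: 11.37
tool_pos: [0.5543, -0.0369, 0.2629]
tcp_rot: [0.376, 3.117, -0.004]
wrist_force: [-1.5, 0.0, 6.0]
width: 0.22
```

Emit:
drive_tool(
  steps=[
    [[0,0,0],0],
    [[0,0,0],0],
    [[0,0,0],0],
    [[0,0,0],0],
    [[0,0,0],0],
    [[0,0,0],0],
  ],
  jaw=0.7,
)

```text
time: 11.87
tool_pos: [0.5537, -0.0355, 0.2615]
tcp_rot: [-0.376, -3.119, 0.0]
wrist_force: [-0.2, 0.2, -0.2]
width: 0.697
```

Run:
```python
from h import *
s,_,_=rep(); print(s['width'])
snap('wrist','w9.png');snap('scene','s9.png');b=cv2.imread('pics/s9.png');cv2.imwrite('pics/s9c.png',cv2.resize(b[150:270,250:390],None,fx=5,fy=5,interpolation=cv2.INTER_CUBIC))
```

```text
t 11.87 tip [ 0.5518 -0.035   0.1985] rad 0.0725 az -2.978 F [-0.2  0.2 -0.2] Fr 0.1 Ft -0.3 jawaz 76.2 tq [ 0.04  0.04 -0.07]
0.6972579732835172
```

View pics/w9.png

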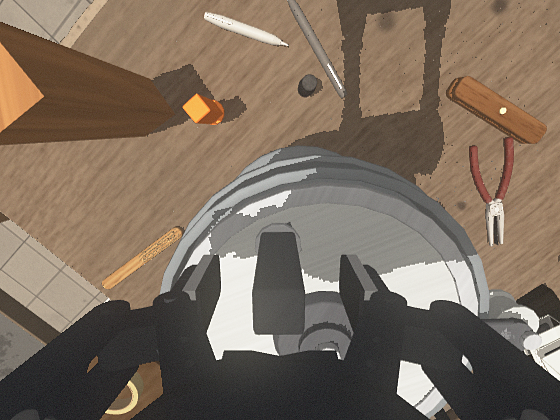

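View pics/s9c.png

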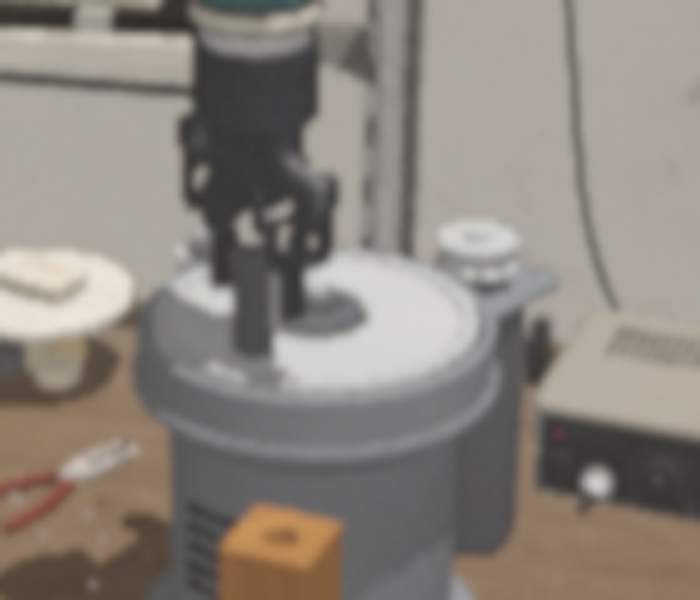

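The pin stands free in the window, upright, with both pads clear of it. I'll withdraw straight up slowly and then look again.

Emit:
drive_tool(
  steps=[
    [[0,0,-5],0],
    [[0,0,-15],0],
    [[0,0,-20],0],
    [[0,0,-30],0],
    [[0,0,-30],0],
    [[0,0,-20],0],
    [[0,0,0],0],
    [[0,0,0],0],
  ],
)

```text
time: 12.63
tool_pos: [0.5547, -0.0354, 0.3841]
tcp_rot: [0.376, 3.115, 0.0]
wrist_force: [-1.3, 0.1, -0.0]
width: 0.7
```

Run:
```python
from h import *
s,_,_=rep(); c=bot.camera_info('wrist')
snap('wrist','w10.png');snap('scene','s10.png');b=cv2.imread('pics/s10.png');cv2.imwrite('pics/s10c.png',cv2.resize(b[150:270,250:390],None,fx=5,fy=5,interpolation=cv2.INTER_CUBIC))
snap('top','t10.png')
for z in(.2,.232,.237,.305): print(z,proj(c,[.5522,-.0366,z]), proj(bot.camera_info('scene'),[.5522,-.0366,z]))
```

```text
t 12.63 tip [ 0.553  -0.035   0.3211] rad 0.0713 az -2.975 F [-1.3  0.1 -0. ] Fr 1.2 Ft -0.3 jawaz 76.2 tq [-0.04 -0.03  0.04]
0.2 (np.float64(277.80241071923746), np.float64(189.55880824509214)) (np.float64(300.58843880814425), np.float64(230.90561633856362))
0.232 (np.float64(277.6601626175756), np.float64(195.96789418929168)) (np.float64(300.61349681084636), np.float64(221.48425265962084))
0.237 (np.float64(277.63527039802045), np.float64(197.0894302421981)) (np.float64(300.6174552278353), np.float64(219.9959582217526))
0.305 (np.float64(277.19396747322253), np.float64(216.97263669215675)) (np.float64(300.67248316617287), np.float64(199.30643137701125))
```

View pics/w10.png

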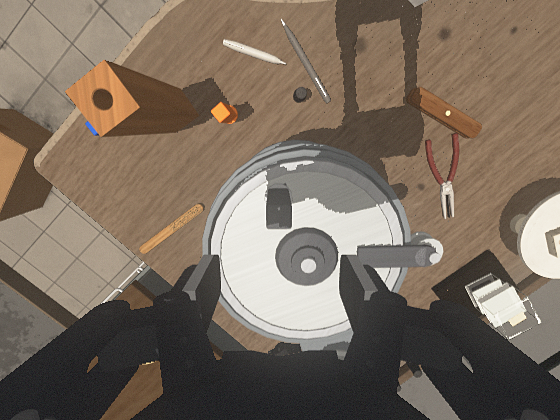

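View pics/s10c.png

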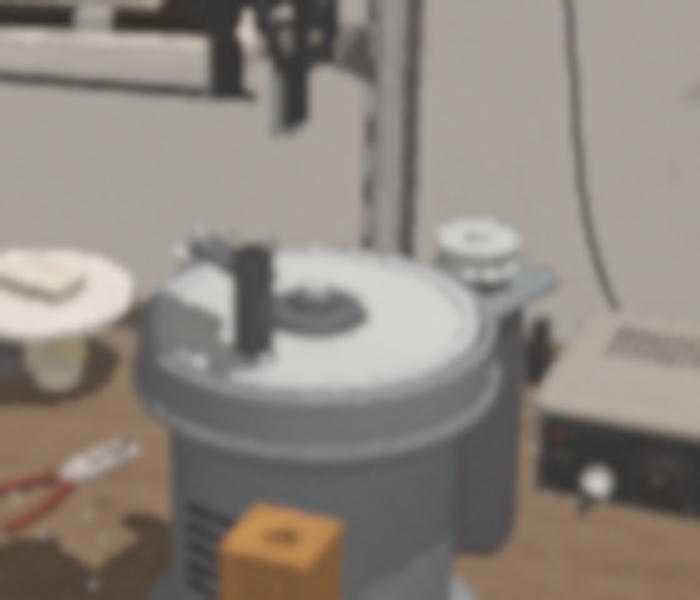

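View pics/t10.png

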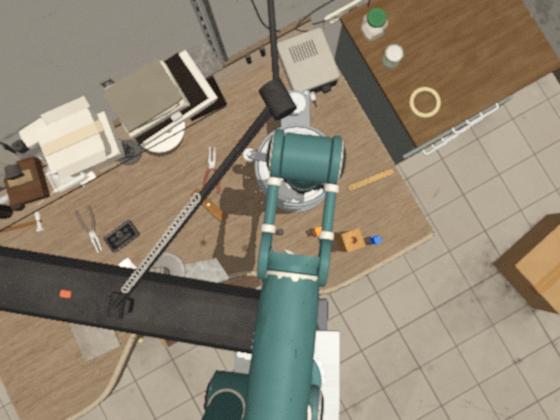

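The pin's top is at (279,215) in the wrist view, where (277,217) was predicted. In the scene view its ends are at rows 199.6 and 221, where 199.3 and 221.5 were predicted for fully home. It is upright, home and still holding the wheel, and the gripper is well clear, so I'll hand in.

```bash
python3 -c "
from h import *
print(bot.finish_job())"
```

```text
the job is handed in; nothing more can be done
None
```

The steel pin is fully home in the notch and holds the wheel back, and I handed the job in at about 12.8 s of the 48 s allowed. I got there by lowering the pin through the window and drawing the wheel round under light downward pressure. The tip dropped with the pin about 0.92 rad round. I then pushed it down, eased back until the notch took the spring load, let go and withdrew straight up.

**Last checks:**
- **Seating:** With the collar on the wheel the tip read 199.9 mm, against 200 mm for fully home, with about 6 N pushing back up.
- **Load:** The sideways force on the gripper fell from about 4.7 N to about 0 before I released, and there was no snap-back.
- **Position:** After I withdrew, the pin's top and base were within about 3 pixels of where a home, upright pin should appear in the wrist and scene pictures. The wheel's arm was still turned.
- **Other things:** The rubber punch, the brush, the ring clamp and the blue and orange look-alikes looked unmoved. I judged that by eye from the pictures, not by measurement.

No check failed. The only disagreement was in locating the wheel's axis: the first scene-camera estimate and one late wrist-picture fit were 2–4 cm off, so I dropped both. I used the two good fits, from the top and wrist cameras.

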